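Clear, load and tilt the bottle drain tray

ROBOT

A 6-joint arm with a two-finger parallel gripper is mounted at the origin on the work surface. World frame = base frame: x ahead of the robot, y to its left, z up, the work surface at z = 0. Lengths are in m, angles in degrees, forces in N, time in s.
With the tool pointing down it reaches from about 0.4 to 0.825 m from the base axis. Payload 7 kg.
Tool frame: the origin (TCP) lies midway between the tips of the shut fingers; the grasp point (between the pads) lies 19 mm behind it; z points along the fingers, y is the line along which they close (so a half turn about z gives the same grasp; the last joint's range is limited). The gripper opens to 88 mm and grips with 3 to 60 N. Pads are 19 mm wide; open, the fingers measure 130 mm over their backs; the gripper's body (78 mm by 193 mm) begins 47 mm behind the grasp point.
Start: joints at [81.71, 20.546, 0.682, 0, -70.136, -16.507], TCP at [0.283, 0.613, 0.227] pointing down, gripper open.
Joint ranges: [-176.03, 176.03], [-82.01, 121.73], [-58.28, 71.71], [-173.87, 95.51], [-174.79, -0.11], [-173.66, 173.66]. Speed limits (degrees/s): [136.94, 136.94, 172.46, 180, 180, 180].

INTERFACE

Orientations are given as a 3x3 rotation matrix whose columns are the frame's x, y, z axes.
In Python, from rig import robot gives the robot as it stands. Calls block until the motion is done:
- robot.goto(position, orientation): joint-space move of the TCP to a pose.
- robot.servo_line(position, ori=None, speed=0.15): straight line of the TCP; ori=None keeps the orientation; speed is the mean speed in m/s.
- robot.movej(angles): joint-space move.
- robot.move_gripper(opening): opening from 0.0 (shut) to 1.0 (fully open); the grip force is fixed at half the most; returns when the fingers have stopped.
- robot.dwell(seconds).
- robot.ik(position, orientation): joint angles nearest the present ones, or None.
- robot.grab_frame(name): name is "scene" or "side" or "wrist"; returns (picture, depth): 480x640x3 uint8, red, green, blue; 480x640 float32, m along the optical axis (not along the pixel's ray), 0 where there is no reading.
- robot.camera_info(name): a dict with "vfov" (degrees; the focal length in pixels is half the picture's height over the tangent of half this angle, whatever the lens; pixels are square), "cx", "cy" (the principal point, pixels), "k1" (the pictures are not rectified: a ray, as slopes to the right and down, at radius r is drawn at 1 + k1 r^2 times it, then the intrinsics apply), "view" (4x4, takes a point from world to camera coordinates); the wrist camera has in their place "T_tool_cam" (4x4, takes a point from camera to tool coordinates, whose origin is the TCP and whose axes are the flange's). Camera axes: x right, y down, z forward; pixel columns grow to the right and rows downward; lengths in m; the calibration is good to about 2 mm. A picture is of the moment at which its call begins: read the wrist's pose just before it. camera_info takes no time and is no camera call.
A pose or a line that the arm cannot do raises robot.Unreachable and nothing moves.
- robot.job_done(): hands the job in; it is judged then, once.
Readings, each from a call of its own:
- robot.read_t(): time.
- robot.read_qpos(): joint angles.
- robot.read_qvel(): joint speeds.
- robot.read_effort(): joint torques, N m.
- robot.read_position(): TCP position.
- robot.read_tcp_rot(): TCP orientation.
- robot.read_force(): force on the tool from outside, world axes, zero at the start.
- robot.read_ft_torque(): the same for the moment, N m.
- robot.read_grip_width(): opening from 0.0 (shut) to 1.0 (fully open).
- robot.read_finger_force(): force on a finger pad.
Only numpy, scipy, OpenCV 4.12 (cv2) and the standard library are available. Lean on these libraries where they do the work, as an engineer would, in place of code of your own. Each camera call takes 0.05 s, during which the arm holds its last target. There are 200 camera calls.

TASK

The rinsing pot is standing in the tilting drain tray: first lift it out by its handle and stand it upright wholly on the round cork mat, then lay every washed bottle flat inside the tray with its mouth pointing to the hinged end, the short ones in the shallow row by the ball handle and the long ones in the deep row by the hinge. To drain them, raise the tray by its ball handle to 30 degrees, never beyond 40, keep it there for three seconds, and bring it back fully level with the bottles still lying in their rows. Leave the dishes, slide box and white bottle where they are.

Things in the scene. Friction and masses are not known exactly. Their poses are not given: they have to be found in the camera images.
- stand: Grey base plate (250 x 200 mm) of the tilting drain tray, fixed to the bench. Origin on the bench under the middle of the tray; x points from the ball handle to the hinged end, y to the left. The tray's hinge axis runs along y at x = +112 mm, 28 mm above the bench.
- tray (a joint): Tilt angle of the drain tray (rad), 0 = level, resting on its stop; grows as the ball-handle end is raised about the hinge at the other end. The stiff hinge stays where it is left (about 12 N at the ball to raise). A brass bead on the thin steel arc at the tray's right side marks 30 degrees.
- tray_floor (a point): Centre of the aluminium tray's inner floor, 30 mm above the bench when level; moves with the tray; x towards the hinge, y left, z up out of the tray. Tray 212 (x) x 220 (y) mm outside, walls 4 mm thick, 25 mm above the floor. A cross wall along y (4 mm thick, 18 mm high, at x = -20 to -16 mm) divides it into two rows.
- deep_row (a point): Middle of the floor of the deep row for the long bottles, next to the hinge: clear 118 mm in x, 212 mm in y (tray_floor axes); 43 mm from tray_floor along +x. Room for three bottles side by side, for instance at y = -62, 0 and +62 mm, each lying along x.
- shallow_row (a point): Middle of the floor of the shallow row for the short bottles, next to the ball handle: clear 82 mm in x, 212 mm in y; 61 mm from tray_floor along -x. Room for three bottles, as in the deep row.
- tray_ball (a point): Centre of the black ball handle, 30 mm in diameter, on a bent rod at the tray's end nearest the robot: 277 mm from the hinge axis horizontally and 22 mm above it when level, 50 mm above the bench. Moves with the tray.
- pot: Open steel rinsing pot, 84 mm across, 65 mm high, with a rigid handle over the top. Origin at the centre of its underside, z up; it starts upright on the floor of the tray's deep row.
- pot_grip (a point): Middle of the pot's handle bar, 120 mm above the pot's underside. The black bar is 88 mm long along the pot's y, 14 mm wide along its x and 10 mm thick; 50 mm free height below it.
- mat: Round cork mat, 150 mm across, 4 mm thick, fixed on the bench to the robot's right. Origin at the centre of its underside.
- dishes: Bystander: stack of clear dishes, 93 mm across, 43 mm high. Leave alone.
- slidebox: Bystander: wooden slide box 87 x 62 x 32 mm. Leave alone.
- washbottle: Bystander: white capped bottle 64 mm across, 140 mm high. Leave alone.
- short0: Square amber glass bottle lying down, 70 mm long overall, 32 x 32 mm square body, no cap. The last 24 mm at its +x end is the round neck (lip 24 mm wide). Origin on its long axis, halfway along its overall length, so 16 mm above what it lies on; x runs along the bottle towards the mouth. At the start the mouth points roughly away from the robot. None if absent.
- short0_mouth (a point): Centre of the mouth of that bottle (short0), 35 mm from its origin along +x.
- short1: Square amber glass bottle lying down, 70 mm long overall, 32 x 32 mm square body, no cap. The last 24 mm at its +x end is the round neck (lip 24 mm wide). Origin on its long axis, halfway along its overall length, so 16 mm above what it lies on; x runs along the bottle towards the mouth. At the start the mouth points roughly away from the robot. None if absent.
- short1_mouth (a point): Centre of the mouth of that bottle (short1), 35 mm from its origin along +x.
- short2: Square amber glass bottle lying down, 70 mm long overall, 32 x 32 mm square body, no cap. The last 24 mm at its +x end is the round neck (lip 24 mm wide). Origin on its long axis, halfway along its overall length, so 16 mm above what it lies on; x runs along the bottle towards the mouth. At the start the mouth points roughly away from the robot. None if absent.
- short2_mouth (a point): Centre of the mouth of that bottle (short2), 35 mm from its origin along +x.
- long0: Square amber glass bottle lying down, 105 mm long overall, 32 x 32 mm square body, no cap. The last 24 mm at its +x end is the round neck (lip 24 mm wide). Origin on its long axis, halfway along its overall length, so 16 mm above what it lies on; x runs along the bottle towards the mouth. At the start the mouth points roughly away from the robot. None if absent.
- long0_mouth (a point): Centre of the mouth of that bottle (long0), 52.5 mm from its origin along +x.
- long1: Square amber glass bottle lying down, 105 mm long overall, 32 x 32 mm square body, no cap. The last 24 mm at its +x end is the round neck (lip 24 mm wide). Origin on its long axis, halfway along its overall length, so 16 mm above what it lies on; x runs along the bottle towards the mouth. At the start the mouth points roughly away from the robot. None if absent.
- long1_mouth (a point): Centre of the mouth of that bottle (long1), 52.5 mm from its origin along +x.
- long2: Square amber glass bottle lying down, 105 mm long overall, 32 x 32 mm square body, no cap. The last 24 mm at its +x end is the round neck (lip 24 mm wide). Origin on its long axis, halfway along its overall length, so 16 mm above what it lies on; x runs along the bottle towards the mouth. At the start the mouth points roughly away from the robot. None if absent.
- long2_mouth (a point): Centre of the mouth of that bottle (long2), 52.5 mm from its origin along +x.
Not all that is in view belongs to the job. What is shaped like the short2 but green or turquoise is not meant.

How it is judged:
By the outcome, as a careful person would: the job done as asked, in the order asked, and still so for the second after the job is handed in, with the robot touching nothing.
Of short0, short1, short2, long0, long1, long2 only 4 to 6 are there at a start; the rules pass over those that are not, and their reading is None.
At some moment in a run one of short0, short1, short2, long0, long1, long2 may be knocked a few centimetres aside while the robot is not near it.
Once in a run the grip may slacken for a moment while it holds something.
It also fails if it takes over 208 s, if anything falls off the work surface, if the arm or the gripper's body presses on something with over 40 N, if the wrist force passes 120 N, or if a joint passes its speed limit or range.

## Working session

There is one attempt and no reset: what is moved stays moved. The work goes in short steps, each a Python script; the robot and the scene stay as the last script left them, time stands still between calls to the robot, and variables do not carry over. Pictures are saved under pics/ and viewed, at most 14 in all, crops included, and the job is handed in when it is done.

```bash
ls; mkdir -p pics; python3 - <<'E'
from rig import robot
import cv2,numpy as np
for n in("scene","side"):
    p,d=robot.grab_frame(n); cv2.imwrite(f"pics/{n}0.png",p[:,:,::-1]); np.save(f"pics/{n}0.npy",d)
    print(n,robot.camera_info(n))
print(robot.camera_info("wrist"),robot.read_t(),robot.read_tcp_rot())
E
```

```text
pics
scene {'vfov': 44.69591636259645, 'cx': 319.2248457214607, 'cy': 244.0287748456144, 'k1': 0.022832706846395507, 'view': array([[ 0.24784841,  0.96876068, -0.00859682, -0.11212331],
       [ 0.60542407, -0.1618075 , -0.77928174, -0.2338208 ],
       [-0.75632854,  0.18793902, -0.62661476,  1.82866468],
       [ 0.        ,  0.        ,  0.        ,  1.        ]])}
side {'vfov': 48.89446124506116, 'cx': 325.86165314277224, 'cy': 244.7210994424185, 'k1': -0.139132188576124, 'view': array([[ 0.87538462, -0.4833714 , -0.00733924, -0.44792698],
       [-0.37553209, -0.6703707 , -0.63998342,  0.26670224],
       [ 0.30442967,  0.56298776, -0.76835367,  1.32519892],
       [ 0.        ,  0.        ,  0.        ,  1.        ]])}
{'vfov': 68.352294789734, 'cx': 322.5585646823955, 'cy': 239.44564575123255, 'k1': -0.022947298465514195, 'T_tool_cam': array([[ 2.35033876e-04, -9.57588031e-01, -2.88140778e-01,
         7.92793723e-02],
       [ 9.99999972e-01,  2.21995854e-04,  7.79247470e-05,
         1.07711012e-03],
       [-1.06537468e-05, -2.88140789e-01,  9.57588056e-01,
        -1.56773871e-01],
       [ 0.00000000e+00,  0.00000000e+00,  0.00000000e+00,
         1.00000000e+00]])} 0.1 [[ 9.07740686e-01 -4.19531365e-01 -5.30031143e-04]
 [-4.19531690e-01 -9.07739674e-01 -1.35811513e-03]
 [ 8.86415984e-05  1.45518123e-03 -9.99998937e-01]]
```

View pics/scene0.png

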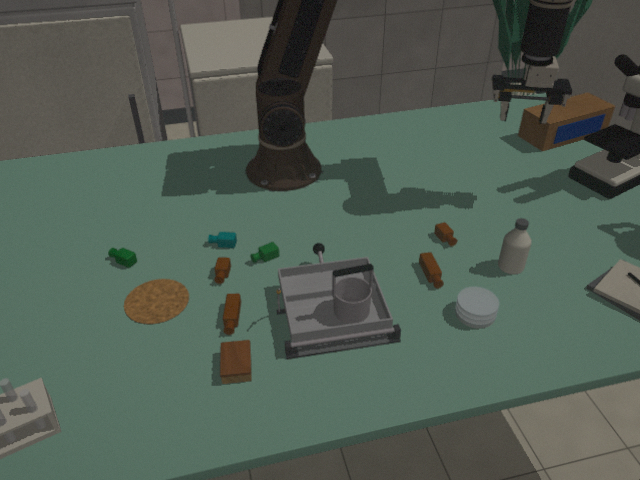

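View pics/side0.png

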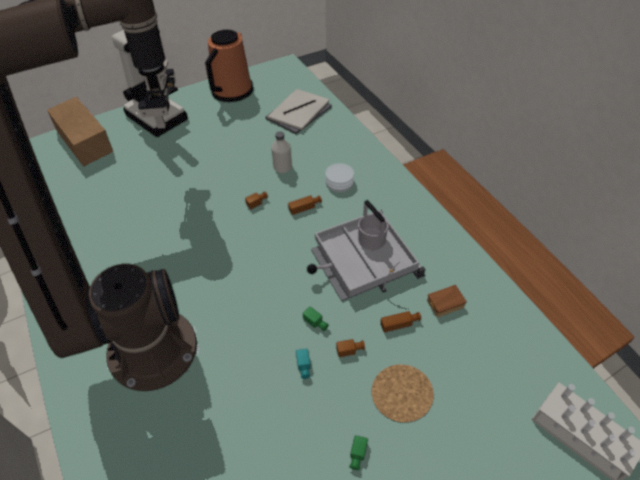

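The candidates in the scene picture are:
- **Amber shorts:** (222,269) and (446,234).
- **Amber longs:** (232,312) and (431,269).
- **Decoys:** green at (123,257) and (265,253), turquoise at (222,240).
- **Also brown but not bottles:** the slide box at (236,361) and the cork mat at (157,300).

The pot is in the tray at (352,300), and the tray ball is at (319,248). I choose the four amber ones.

```bash
cat > h.py <<'E'
import cv2,numpy as np
from rig import robot
def intr(i): 
    f=240/np.tan(np.radians(i["vfov"])/2); return np.array([[f,0,i["cx"]],[0,f,i["cy"]],[0,0,1]]),np.array([i["k1"],0,0,0,0.])
def frame(n):
    "picture, per-pixel world points (nan w/o depth), K, dist, world->cam"
    i=robot.camera_info(n)
    if n=="wrist":
        T=np.eye(4); T[:3,:3]=robot.read_tcp_rot(); T[:3,3]=robot.read_position(); V=np.linalg.inv(T@i["T_tool_cam"])
    else: V=i["view"]
    p,d=robot.grab_frame(n); K,D=intr(i)
    u,v=np.meshgrid(np.arange(640.),np.arange(480.))
    r=cv2.undistortPoints(np.stack([u.ravel(),v.ravel()],1)[:,None],K,D).reshape(480,640,2)
    c=np.dstack([r*d[...,None],d]); c[d<=0]=np.nan
    W=(c-V[:3,3])@V[:3,:3]
    return p,W,K,D,V
def proj(P,K,D,V): return cv2.projectPoints(np.atleast_2d(P).astype(float),cv2.Rodrigues(V[:3,:3])[0],V[:3,3],K,D)[0][:,0]
def blobs(p,lo,hi,amin=30):
    m=cv2.inRange(cv2.cvtColor(p,cv2.COLOR_RGB2HSV),np.array(lo),np.array(hi))
    m=cv2.morphologyEx(m,cv2.MORPH_CLOSE,np.ones((3,3)))
    n,l,s,c=cv2.connectedComponentsWithStats(m)
    return [(l==k,c[k],s[k,4]) for k in range(1,n) if s[k,4]>=amin]
AMB=((4,130,40),(16,255,255))
def down(yaw):
    "tool pointing down, tool y (closing line) at world angle yaw deg"
    a=np.radians(yaw); y=np.array([np.cos(a),np.sin(a),0]); z=np.array([0,0,-1.]); return np.column_stack([np.cross(y,z),y,z])
E
python3 - <<'E'
from h import *
np.set_printoptions(precision=4,suppress=True)
for n in("scene","side"):
    p,W,K,D,V=frame(n)
    for nm,c in(("amber",AMB),("white",((0,0,200),(180,40,255)))):
      if nm=="white":continue
      for m,cc,a in blobs(p,*c):
        P=W[m]; P=P[np.isfinite(P[:,0])]; 
        if len(P)<10: print(nm,cc,a,'nodepth');continue
        r=cv2.minAreaRect(P[:,:2].astype(np.float32)*1000)
        e,vv=np.linalg.eigh(np.cov(P[:,:2].T)); 
        print(n,nm,cc.round(),a,np.median(P,0),"z%.3f-%.3f"%(np.percentile(P[:,2],2),np.percentile(P[:,2],98)),r)
    # black ball, tray top points
    for m,cc,a in blobs(p,(0,0,0),(180,120,45),40):
        P=W[m];P=P[np.isfinite(P[:,0])]
        if len(P): print(n,"black",cc.round(),a,np.median(P,0))
    R=W.reshape(-1,3); g=(np.abs(R[:,0]-.66)<.2)&(np.abs(R[:,1])<.22)&(R[:,2]>.045)&(R[:,2]<.062)
    print(n,"rim",cv2.minAreaRect(R[g,:2].astype(np.float32)*1000))
E
```

```text
scene amber [578. 107.] 741 [0.0375 0.9975 0.0969] z0.091-0.101 ((35.33222579956055, 963.8573608398438), (118.47392272949219, 280.3433837890625), 16.604598999023438)
scene amber [534. 110.] 54 [0.0111 0.8378 0.097 ] z0.093-0.103 ((18.559242248535156, 838.5665893554688), (40.9405632019043, 63.977169036865234), 89.4302749633789)
scene amber [446. 233.] 218 [0.4635 0.3408 0.0263] z0.010-0.033 ((459.06207275390625, 342.5570983886719), (72.81184387207031, 28.905508041381836), 7.452610015869141)
scene amber [432. 269.] 364 [0.5879 0.2485 0.028 ] z0.010-0.033 ((578.004638671875, 250.5909881591797), (31.489835739135742, 107.48611450195312), 85.92180633544922)
scene amber [222. 269.] 290 [ 0.4542 -0.246   0.027 ] z0.009-0.033 ((449.25750732421875, -245.77413940429688), (32.86420822143555, 74.32638549804688), 71.67752075195312)
scene amber [156. 301.] 2055 [ 0.5006 -0.4076  0.0025] z-0.002-0.007 ((497.83026123046875, -406.04534912109375), (142.1432342529297, 148.34588623046875), 57.82478332519531)
scene amber [231. 312.] 517 [ 0.6092 -0.2435  0.0287] z0.011-0.034 ((601.2652587890625, -241.9390
[... 2265 characters left out ...]
 -248.7989501953125), (33.2047004699707, 67.36830139160156), 75.11837768554688)
side black [ 75. 245.] 23789 [-0.0591  0.0147  0.3412]
side black [119.  12.] 1370 [0.2432 0.5756 0.5954]
side black [147.  68.] 2257 [0.2724 0.5765 0.4271]
side black [224.  37.] 284 [0.6173 0.9563 0.2358]
side black [221.  83.] 375 [0.5469 0.8948 0.0715]
side black [170.  82.] 149 [0.3378 0.657  0.3135]
side black [159. 123.] 456 [0.2901 0.8534 0.0254]
side black [375. 212.] 92 [0.6679 0.0063 0.1536]
side black [312. 269.] 57 [ 0.4613 -0.0124  0.0589]
side black [419. 273.] 52 [ 0.7261 -0.1447  0.0141]
side rim ((598.3093872070312, -19.022903442382812), (237.4541778564453, 277.5610046386719), 87.45111083984375)
```

```bash
cat > see.py <<'E'
from h import *
np.set_printoptions(precision=4,suppress=True)
def rect(P):
    r=cv2.minAreaRect(P[:,:2].astype(np.float32)*1000); b=r[1]; a=r[2]+(90 if b[1]>b[0] else 0)
    return np.array(r[0]),sorted(b),a
def look(name):
    p,W,K,D,V=frame("wrist"); cv2.imwrite(f"pics/{name}.png",p[:,:,::-1]); np.savez(f"pics/{name}.npz",p=p,W=W,K=K,D=D,V=V)
    for m,cc,a in blobs(p,*AMB,80):
        P=W[m];P=P[np.isfinite(P[:,0])]
        if len(P)<50: continue
        T=P[P[:,2]>P[:,2].max()-.012]
        print("amber",cc.round(),a,"zmax %.3f"%np.percentile(P[:,2],95),"all",rect(P),"top",rect(T))
    return p,W,K,D,V
E
python3 - <<'E'
from see import *
robot.goto([.53,0,.42],down(-90)); print(robot.read_t(),robot.read_qpos())
p,W,K,D,V=look("w1")
for m,cc,a in blobs(p,(0,0,0),(180,120,50),40):
    P=W[m];P=P[np.isfinite(P[:,0])]
    if len(P): print("black",cc.round(),a,np.median(P,0),rect(P))
R=W.reshape(-1,3); g=(np.abs(R[:,0]-.62)<.16)&(np.abs(R[:,1])<.18)&(R[:,2]>.046)&(R[:,2]<.062)
print("rim",rect(R[g]))
E
```

```text
2.6417 [ 21.2671   2.9378   2.6963  -0.0077 -89.7951  68.7677]
amber [502.  36.] 3131 zmax 0.033 all (array([ 744.2245, -260.744 ]), [77.32796478271484, 99.44572448730469], 172.4619598388672) top (array([ 739.0656, -252.6912]), [62.47163391113281, 87.33985900878906], 172.22785186767578)
amber [480. 142.] 1631 zmax 0.032 all (array([ 600.0598, -243.14  ]), [32.343597412109375, 103.81820678710938], 166.50128173828125) top (array([ 600.0717, -243.091 ]), [32.31007385253906, 103.82695770263672], 166.6081771850586)
amber [158. 158.] 1205 zmax 0.032 all (array([576.3101, 249.2041]), [30.216169357299805, 104.08983612060547], 175.7647933959961) top (array([576.3101, 249.2041]), [30.216169357299805, 104.08983612060547], 175.7647933959961)
amber [566. 203.] 5751 zmax 0.004 all (array([ 497.7875, -407.6784]), [146.2246856689453, 147.93692016601562], 99.06002712249756) top (array([ 497.7875, -407.6784]), [146.2246856689453, 147.93692016601562], 99.06002712249756)
amber [112. 234.] 636 zmax 0.031 all (array([454.9106, 341.6477]), [31.297588348388672, 68.9373550415039], 8.23257064819336) top (arra
[... 1213 characters left out ...]
62530422210693, 11.662339210510254], 174.12289428710938)
black [304. 178.] 389 [0.5316 0.0455 0.04  ] (array([534.53  ,   3.4959]), [75.93672943115234, 226.72927856445312], 65.47659301757812)
black [339. 197.] 43 [ 0.5093 -0.0281  0.0062] (array([508.2318, -28.2618]), [10.220550537109375, 11.568011283874512], 1.2389140129089355)
black [326. 230.] 280 [ 0.468  -0.0065  0.0589] (array([466.4578,  -6.7529]), [27.39055824279785, 27.685409545898438], 120.7126293182373)
black [314. 390.] 95897 [0.556  0.0019 0.5085] (array([ 282.4122, -111.5864]), [506.1599426269531, 746.7740478515625], 58.625633239746094)
rim (array([597.3564, -20.4468]), [233.13693237304688, 276.64306640625], 176.58111572265625)
```

View pics/w1.png

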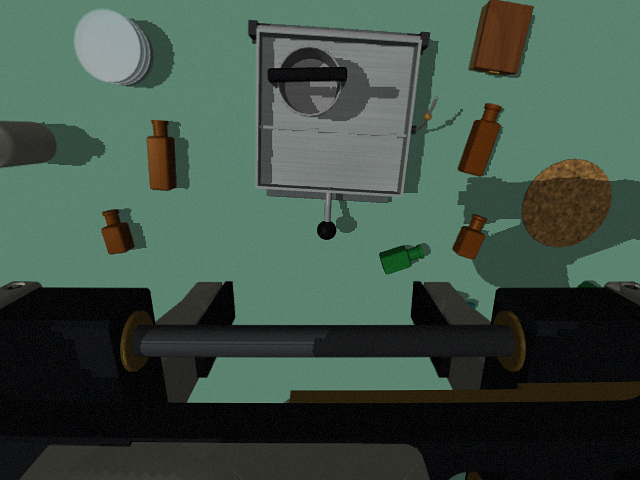

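The wrist view shows four amber bottles with their mouths up in the picture (away from the robot): longs at (169,155) and (480,142), shorts at (116,235) and (470,238). The green one at (400,258) is a decoy. The pot bar is at (306,74), the ball at (326,230) and the mat at (566,203). Next I fit the tray and the pot bar from this frame.

```bash
python3 - <<'E'
from see import *
from scipy.optimize import minimize
z=np.load("pics/w1.npz"); W=z["W"].reshape(-1,3); p=z["p"]
B=W[(np.abs(W[:,0]-.66)<.15)&(np.abs(W[:,1])<.15)&(W[:,2]>.135)&(W[:,2]<.18)]; print("bar",rect(B),np.median(B,0),len(B))
P=W[(np.abs(W[:,0]-.66)<.15)&(np.abs(W[:,1])<.15)&(W[:,2]>.08)&(W[:,2]<.11)]; print("potrim",rect(P),len(P))
g=W[(W[:,2]>.049)&(W[:,2]<.061)&(W[:,0]>.5)&(W[:,0]<.78)&(np.abs(W[:,1]+.01)<.15)]
def cost(q):
    c,s=np.cos(q[2]),np.sin(q[2]); d=g[:,:2]-q[:2]; x=np.abs(d[:,0]*c+d[:,1]*s); y=np.abs(-d[:,0]*s+d[:,1]*c)
    e=np.abs(np.maximum(x-.104,y-.108)); return np.minimum(e,.01).sum()
best=min((minimize(cost,[x,-.016,-.058],method="Nelder-Mead",options=dict(initial_simplex=[[x,-.016,-.058],[x+.006,-.016,-.058],[x,-.01,-.058],[x,-.016,-.03]])) for x in(.622,.628,.634,.64)),key=lambda r:r.fun)
print("tray",best.x,np.degrees(best.x[2]),best.fun/len(g),len(g))
# mat, short-bottle directions
for yaw,pos in((0,[.677,.02,.13]),(180,[.677,.02,.13])):
    print(yaw,robot.ik(pos,down(yaw)))
E
```

```text
bar (array([671.5415,  16.7098]), [14.489057540893555, 88.08765411376953], 90.80984401702881) [0.6712 0.0161 0.1534] 1151
potrim (array([670.5143, -42.0499]), [82.7790298461914, 204.22048950195312], 88.01233673095703) 740
tray [ 0.6296 -0.0165 -0.0598] -3.424853263012264 0.0018084506694697096 2408
0 [ 18.1425  24.6941  -6.1001   0.     -59.2057 161.8575]
180 [ 18.1425  24.6941  -6.1001   0.     -59.2057 -18.1425]
```

```bash
python3 - <<'E'
import cv2
i=cv2.imread("pics/w1.png"); a=i[100:270,70:200]; b=i[100:270,420:550]
cv2.imwrite("pics/crop1.png",cv2.resize(cv2.hconcat([a,b]),None,fx=3,fy=3))
E
```

```text
(no output)
```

View pics/crop1.png

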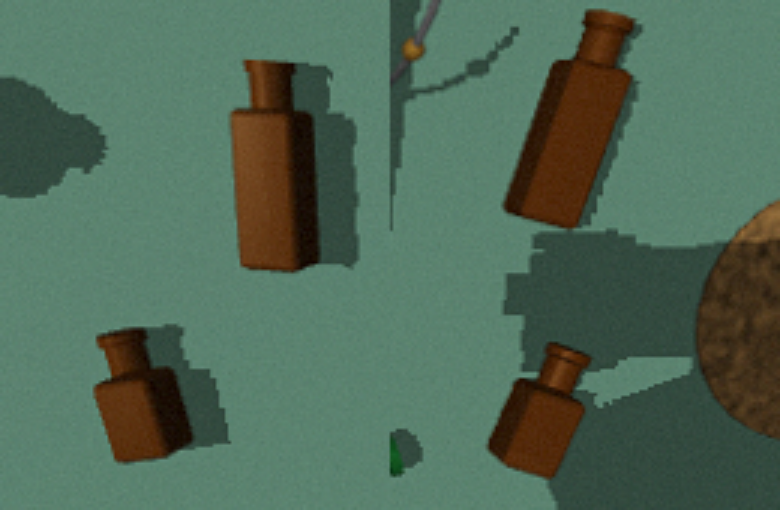

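The crop confirms four amber glass bottles without caps, mouths up in the picture, plus the brass bead at the arc. I move the pot first.

```bash
cat >> h.py <<'E'
def line(p,speed=.15,ori=None): robot.servo_line(list(p),ori,speed)
def st(t=""): print(t,"t%.1f"%robot.read_t(),"pos",np.round(robot.read_position(),4),"w%.3f"%robot.read_grip_width(),"ff%.1f"%robot.read_finger_force(),"F",np.round(robot.read_force(),1))
def lower(x,y,z0,zmin,df=4,step=.0015):
    "creep down until the vertical force rises by df"
    line([x,y,z0],.1); robot.dwell(.2); f0=robot.read_force()[2]; z=z0
    while z>zmin:
        z-=step; line([x,y,z],.03)
        if abs(robot.read_force()[2]-f0)>df: print("contact z",z,robot.read_force()[2]-f0); return z
    print("no contact"); return z
E
python3 - <<'E'
from h import *
x,y=.6713,.0165; O=down(180.8)
robot.goto([x,y,.22],O); line([x,y,.131],.1); robot.move_gripper(0); st("grip")
line([x,y,.205],.1); st("up")
mx,my=.4975,-.407
robot.goto([mx,my,.205],O); st("over")
z=lower(mx,my,.112,.098); st("down")
robot.move_gripper(.5); st("open"); line([mx,my,.25],.2)
p,W,K,D,V=frame("scene"); cv2.imwrite("pics/s2.png",p[:,:,::-1])
E
```

```text
grip t6.2 pos [0.671  0.0165 0.1309] w0.154 ff30.0 F [-1.2  0.3  0.7]
up t7.1 pos [0.6707 0.0165 0.204 ] w0.151 ff30.0 F [-0.4 -0.7 -4.3]
over t8.8 pos [ 0.4983 -0.4062  0.205 ] w0.155 ff30.0 F [-0.   0.7 -3.7]
contact z 0.103 13.19090229573472
down t11.6 pos [ 0.4979 -0.4075  0.1049] w0.156 ff30.0 F [-2.6  2.3  9.5]
open t12.3 pos [ 0.4975 -0.407   0.1029] w0.500 ff0.0 F [-0.  -0.2 -0.3]
```

View pics/s2.png

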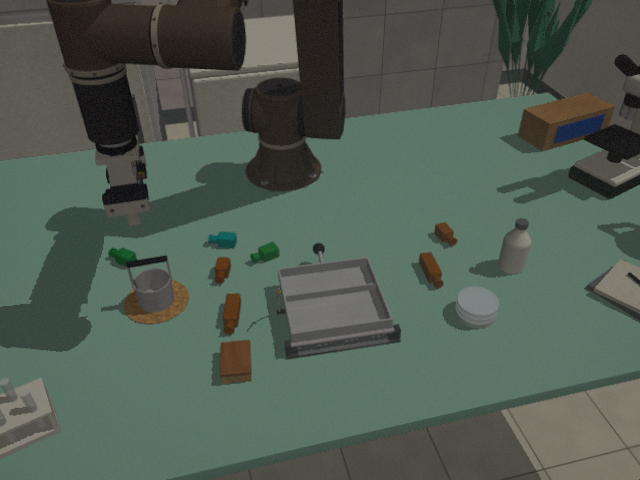

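The pot stands upright in the middle of the mat at (154,290) and the tray is empty. The arc at the tray's right side could be in the way of the gripper body, so I measure it while refitting the empty tray.

```bash
python3 - <<'E'
from see import *
from scipy.optimize import minimize
robot.goto([.66,-.03,.33],down(-90)); print(robot.read_t())
p,W4,K,D,V=look("w2"); W=W4.reshape(-1,3)
g=W[(W[:,2]>.050)&(W[:,2]<.060)&(W[:,0]>.5)&(W[:,0]<.78)&(np.abs(W[:,1]+.01)<.15)]
def cost(q):
    c,s=np.cos(q[2]),np.sin(q[2]); d=g[:,:2]-q[:2]; x=np.abs(d[:,0]*c+d[:,1]*s); y=np.abs(-d[:,0]*s+d[:,1]*c)
    return np.minimum(np.abs(np.maximum(x-.104,y-.108)),.01).sum()
b=min((minimize(cost,[x,-.016,-.058],method="Nelder-Mead",options=dict(initial_simplex=[[x,-.016,-.058],[x+.006,-.016,-.058],[x,-.01,-.058],[x,-.016,-.03]])) for x in(.622,.628,.634,.64)),key=lambda r:r.fun)
print("tray",b.x,np.degrees(b.x[2]),b.fun/len(g))
q=b.x;c,s=np.cos(q[2]),np.sin(q[2]);d=W[:,:2]-q[:2];L=np.column_stack([d[:,0]*c+d[:,1]*s,-d[:,0]*s+d[:,1]*c,W[:,2]])
m=(L[:,1]<-.114)&(L[:,1]>-.16)&(np.abs(L[:,0])<.15)&(L[:,2]>.02)
A=L[m]; A=A[np.argsort(A[:,0])]; print("arc",A[::max(1,len(A)//25)])
m=(np.abs(L[:,1])<.09)&(L[:,0]<0)&(L[:,0]>-.04)&(L[:,2]>.042)&(L[:,2]<.052); print("crosswall x",np.percentile(L[m,0],[5,50,95]))
for k in range(0,1): pass
m=(np.abs(L[:,0]+.165)<.025)&(np.abs(L[:,1])<.03)&(L[:,2]>.045)&(L[:,2]<.075); print("ball",L[m].mean(0),W[m].mean(0),np.ptp(L[m],0))
E
```

```text
14.7833
amber [498. 132.] 3665 zmax 0.032 all (array([ 738.5989, -253.0725]), [63.5313606262207, 87.0361557006836], 172.41873931884766) top (array([ 738.718 , -253.0884]), [63.5313606262207, 86.7959213256836], 172.41873931884766)
amber [473. 240.] 1983 zmax 0.032 all (array([ 600.0765, -243.3895]), [32.25952911376953, 104.62682342529297], 167.3281478881836) top (array([ 599.9814, -243.3971]), [32.230777740478516, 104.47611236572266], 167.47019958496094)
amber [120. 255.] 1418 zmax 0.031 all (array([578.1794, 249.0087]), [30.49228286743164, 102.13999938964844], 176.39903259277344) top (array([578.1229, 249.0123]), [30.49228286743164, 102.02701568603516], 176.39903259277344)
amber [567. 271.] 1618 zmax 0.004 all (array([ 583.6209, -268.2656]), [85.28787994384766, 420.7197570800781], 68.90608978271484) top (array([699.0503, -87.3988]), [0.0, 0.16384056210517883], -142.54739379882812)
amber [ 71. 314.] 201 zmax 0.026 all (array([479.3351, 343.4321]), [20.757253646850586, 22.30010986328125], 97.42025852203369) top (array([479.2808, 343.0959]), [20.55272674560547, 21.872509002685547], 98.0
[... 211 characters left out ...]
.1218  0.0891]
 [ 0.0063 -0.1172  0.0871]
 [ 0.0078 -0.118   0.088 ]
 [ 0.0094 -0.1211  0.0935]
 [ 0.0114 -0.12    0.0873]
 [ 0.0135 -0.1201  0.0954]
 [ 0.0184 -0.1204  0.1008]
 [ 0.0224 -0.1203  0.1077]
 [ 0.0262 -0.1214  0.1139]
 [ 0.0295 -0.1221  0.1135]
 [ 0.1049 -0.1177  0.0322]
 [ 0.1062 -0.12    0.0324]
 [ 0.1075 -0.1221  0.0332]
 [ 0.1089 -0.124   0.0346]
 [ 0.1107 -0.1161  0.0306]
 [ 0.1121 -0.1179  0.0326]
 [ 0.1133 -0.1195  0.0306]
 [ 0.1146 -0.1199  0.0331]
 [ 0.1158 -0.1211  0.0329]
 [ 0.1171 -0.1231  0.0341]
 [ 0.119  -0.1143  0.0336]
 [ 0.1203 -0.1169  0.0323]]
crosswall x [-0.0202 -0.0177 -0.0162]
ball [-0.1439  0.0002  0.0482] [ 0.4865 -0.0077  0.0482] [0.0074 0.0087 0.0062]
```

View pics/w2.png

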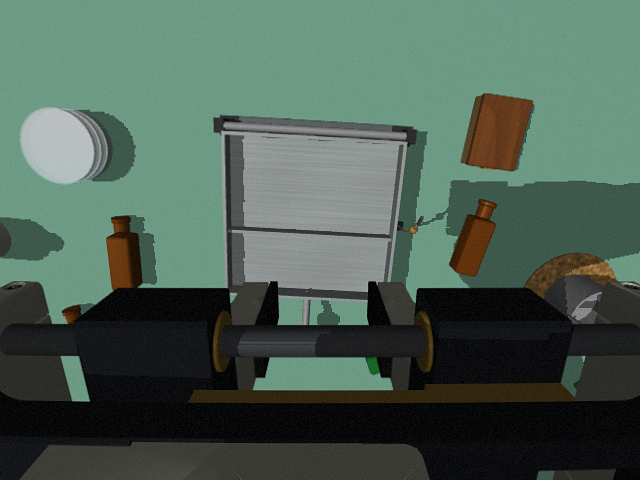

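The tray is empty and well fitted, with its cross wall at row 232. The right long bottle is at (473,238), and the arc with its bead is at (413,229), reaching about 115 mm high at local y = -120 mm. To keep the gripper body off the arc I place the bottles at y = +61 and y = -6 mm.

```bash
cat > bot.py <<'E'
from see import *
TX,TY,TH=.6302,-.0165,np.radians(-3.4)
RT=np.array([[np.cos(TH),-np.sin(TH)],[np.sin(TH),np.cos(TH)]])
def tray(x,y): return RT@[x,y]+[TX,TY]
def local(P): return (np.asarray(P)-[TX,TY])@RT
def measure(x,y,L,z=.2,zb=0):
    "hover, find the amber bottle nearest (x,y); origin xy and mouth yaw (deg)"
    robot.goto([x,y,z],down(-90)); p,W,K,D,V=frame("wrist"); best=None
    for m,cc,a in blobs(p,*AMB,100):
        P=W[m];P=P[np.isfinite(P[:,0])]; P=P[(P[:,2]>zb+.018)&(P[:,2]<zb+.045)]
        if len(P)<100: continue
        c,s,a=rect(P); 
        if a>90:a-=180
        d=np.hypot(*(c/1000-[x,y]))
        if s[1]<L*1000+20 and (best is None or d<best[0]): best=(d,c/1000,s,a,P)
    d,c,s,a,P=best; T=P[P[:,2]>zb+.029]   # flat of the body: better yaw
    if len(T)>80:
        c2,s2,a2=rect(T); a2=a2-180 if a2>90 else a2
        if s2[1]>1.25*s2[0] and abs(a2-a)<8: a=a2
    u=np.array([np.cos(np.radians(a)),np.sin(np.radians(a))]); t=(P[:,:2]-c)@u
    c=c+u*(np.percentile(t,.5)+np.percentile(t,99.5))/2
    print("measured",c,"yaw %.1f"%a,np.round(s,1),"len %.1f"%(1000*np.ptp(np.percentile(t,[.5,99.5])))); return c,a
def pick(x,y,L,off,zb=0,op=1.):
    robot.move_gripper(op); c,a=measure(x,y,L,zb=zb)
    u=np.array([np.cos(np.radians(a)),np.sin(np.radians(a))]); g=c+off*u; O=down(a-90)
    robot.goto([*g,zb+.12],O); line([*g,zb+.007],.12); robot.move_gripper(0); st("grip")
    line([*g,.17],.12); st("lift")
def place(lx,ly,off):
    g=tray(lx+off,ly); O=down(np.degrees(TH)-90)
    robot.goto([*g,.17],O); robot.dwell(.2); st("over")
    lower(*g,.042,.034,df=3,step=.001); st("down"); robot.move_gripper(.42); st("open")
    line([*g,.2],.2); robot.move_gripper(1.)
E
python3 - <<'E'
from bot import *
pick(.578,.249,.105,-.012); place(.043,.061,-.012)
E
```

```text
measured [0.5769 0.2502] yaw -4.2 [ 30.8 103.8] len 102.4
grip t19.4 pos [0.565  0.2511 0.007 ] w0.363 ff30.0 F [-0.4  0.2  0.2]
lift t20.9 pos [0.5646 0.2509 0.1691] w0.363 ff30.0 F [-0.  0. -1.]
over t22.1 pos [0.6646 0.0437 0.1701] w0.363 ff30.0 F [-1.9  0.3 -1. ]
contact z 0.036 6.1326192037448735
down t25.2 pos [0.6648 0.0426 0.037 ] w0.360 ff30.0 F [-3.8  0.1  5. ]
open t25.6 pos [0.6648 0.0426 0.0359] w0.421 ff0.0 F [-0.4 -0.2 -0.4]
```

```bash
python3 - <<'E'
from bot import *
pick(.455,.341,.070,-.009); place(-.061,.061,-.009)
robot.goto([.62,-.03,.33],down(-90))
look("w3"); 
p,W,K,D,V=frame("wrist")
for n,l in(("long",(.043,.061)),("short",(-.061,.061))): pass
for m,cc,a in blobs(p,*AMB,100):
    P=W[m];P=P[np.isfinite(P[:,0])]; l=local(P[:,:2]); print(cc.round(),"local x",np.percentile(l[:,0],[1,99]),"y",np.percentile(l[:,1],[1,99]),"z",np.percentile(P[:,2],[2,98]))
E
```

```text
measured [0.4544 0.3429] yaw 7.5 [30.7 69. ] len 68.1
grip t31.6 pos [0.4454 0.3418 0.007 ] w0.366 ff30.0 F [ 0.5 -0.3 -0.6]
lift t33.1 pos [0.4451 0.3413 0.1692] w0.363 ff30.0 F [ 1.5 -0.5 -1.1]
over t34.5 pos [0.5639 0.0497 0.17  ] w0.361 ff30.0 F [ 0.4 -0.3 -1.6]
contact z 0.036 9.578608597147515
down t37.6 pos [0.564  0.0485 0.0369] w0.365 ff30.0 F [-3.3  0.7  8.5]
open t38.0 pos [0.5639 0.0485 0.0359] w0.418 ff0.0 F [-0.7  0.8 -0. ]
amber [503.  98.] 3939 zmax 0.032 all (array([ 738.8827, -252.7749]), [62.68242645263672, 86.60319519042969], 172.8141326904297) top (array([ 738.8827, -252.7749]), [62.68242645263672, 86.60319519042969], 172.8141326904297)
amber [262. 155.] 2085 zmax 0.062 all (array([675.6626,  40.2013]), [30.539976119995117, 104.07279205322266], 176.74655151367188) top (array([675.6626,  40.2013]), [30.539976119995117, 104.07279205322266], 176.74655151367188)
amber [478. 212.] 2084 zmax 0.032 all (array([ 599.119 , -243.8435]), [36.34901428222656, 104.51213836669922], 161.64708709716797) top (array([ 599.7366, -243.0447]), [31.904987335205078, 104.44609832763672],
[... 436 characters left out ...]
09668], 69.47601318359375)
amber [474. 299.] 239 zmax 0.028 all (array([ 461.838 , -263.7905]), [24.72441291809082, 52.955562591552734], 52.87091827392578) top (array([ 465.3029, -253.3956]), [21.512548446655273, 32.59272384643555], 177.66421508789062)
[504.  97.] local x [0.0802 0.1647] y [-0.2602 -0.1973] z [0.0252 0.0327]
[262. 155.] local x [-0.0083  0.0929] y [0.0445 0.0741] z [0.051 0.062]
[478. 212.] local x [-0.0667  0.0333] y [-0.2449 -0.2055] z [0.0061 0.032 ]
[261. 238.] local x [-0.0945 -0.0271] y [0.0446 0.0742] z [0.0508 0.0616]
[569. 252.] local x [-0.1305 -0.0377] y [-0.4603 -0.3255] z [0.0009 0.0046]
[475. 299.] local x [-0.1661 -0.1346] y [-0.2563 -0.236 ] z [0.0149 0.0295]
```

View pics/w3.png

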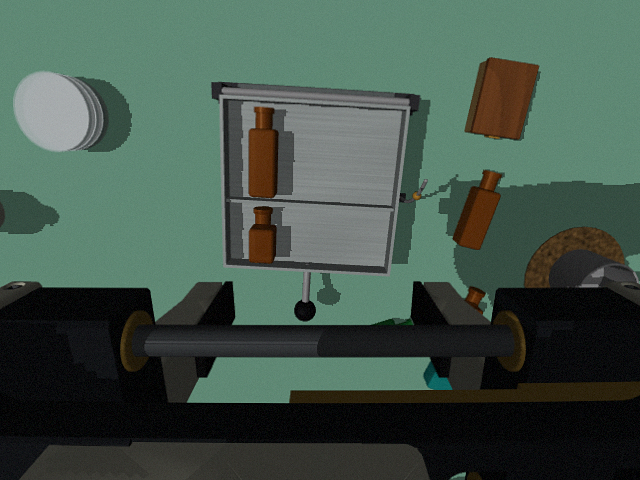

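Both left bottles lie flat in their rows, the long one at (262,153) and the short one at (262,235). Next are the right long at (478,212) and the right short at (474,299).

```bash
python3 - <<'E'
from bot import *
pick(.600,-.243,.105,-.014); place(.043,-.006,-.014)
E
python3 - <<'E'
from bot import *
robot.goto([.55,-.2,.25],down(-90))
pick(.447,-.247,.070,-.009); place(-.061,-.006,-.009)
robot.goto([.60,-.03,.36],down(-90))
p,W,K,D,V=frame("wrist"); cv2.imwrite("pics/w4.png",p[:,:,::-1])
for m,cc,a in blobs(p,*AMB,100):
    P=W[m];P=P[np.isfinite(P[:,0])]; l=local(P[:,:2]); print(cc.round(),"local x",np.percentile(l[:,0],[1,99]),"y",np.percentile(l[:,1],[1,99]),"z",np.percentile(P[:,2],[2,98]))
B=W.reshape(-1,3); m=(np.hypot(B[:,0]-.466,B[:,1]+.0067)<.025)&(B[:,2]>.045)&(B[:,2]<.075); print("ball",rect(B[m]),B[m].max(0))
E
```

```text
measured [ 0.5999 -0.2442] yaw -13.8 [ 31.5 103.8] len 102.5
grip t44.4 pos [ 0.5863 -0.2408  0.007 ] w0.359 ff30.0 F [0.7 0.8 0.1]
lift t45.9 pos [ 0.5858 -0.2407  0.1691] w0.363 ff30.0 F [-0.1  0.6 -1.9]
over t47.0 pos [ 0.6586 -0.0253  0.17  ] w0.365 ff30.0 F [-0.1 -0.5 -1.1]
contact z 0.036 7.051580219244902
down t50.2 pos [ 0.6588 -0.0242  0.0369] w0.364 ff30.0 F [-3.   0.4  5.5]
open t50.6 pos [ 0.6588 -0.0242  0.0359] w0.421 ff0.0 F [ 0.5 -0.1 -0.3]
measured [ 0.3981 -0.2356] yaw -20.3 [31.5 68.6] len 67.6
grip t56.7 pos [ 0.3897 -0.2325  0.007 ] w0.363 ff30.0 F [ 0.4 -0.8  1. ]
lift t58.2 pos [ 0.3892 -0.2324  0.1693] w0.360 ff30.0 F [-0.1  0.6 -1.2]
over t59.5 pos [ 0.5595 -0.0195  0.1703] w0.365 ff30.0 F [-0.8 -1.3 -0.8]
contact z 0.036 10.29408868220004
down t62.6 pos [ 0.56   -0.0183  0.0369] w0.363 ff30.0 F [-4.4  1.9  9.6]
open t63.0 pos [ 0.5599 -0.0184  0.0359] w0.420 ff0.0 F [ 0.2  0.6 -0.2]
[494.  84.] local x [0.0803 0.1646] y [-0.2601 -0.1975] z [0.0237 0.0328]
[265. 138.] local x [-0.0084  0.0926] y [0.0443 0.0742] z [0.0514 0.0621]
[318. 141.] local x [-0.0083  0.0929] y [-0.0225  0.0076] z [0.0507 0.0622]
[264. 218.] local x [-0.0945 -0.0265] y [0.0443 0.0739] z [0.0502 0.0617]
[314. 221.] local x [-0.0955 -0.0277] y [-0.0225  0.0076] z [0.0482 0.0619]
[554. 242.] local x [-0.1622 -0.0376] y [-0.4586 -0.3256] z [0.0008 0.0047]
ball (array([470.3214,  -4.9436]), [29.058977127075195, 35.99306869506836], 24.031505584716797) [0.4907 0.0066 0.0639]
```

View pics/w4.png

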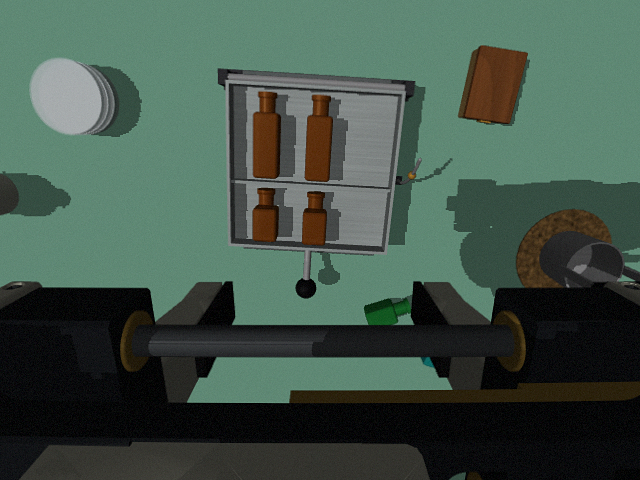

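All four lie in their rows with their mouths to the hinge: longs at (265,137) and (319,139), shorts at (265,216) and (315,219). One short had been knocked 5 cm, and the measurement before the pick caught that. Next I check that the tilt arc is reachable, then grip the ball.

```bash
cat > tilt.py <<'E'
from bot import *
from scipy.spatial.transform import Rotation as Ro
R3=Ro.from_euler("z",TH).as_matrix(); O0=down(np.degrees(TH)-90)
def pose(deg,follow=1.,dz=0):
    r=Ro.from_euler("y",deg,degrees=True).as_matrix(); b=r@[-.277,0,.022]+[.112,0,.028]
    ball=R3@b+[TX,TY,0]; O=R3@Ro.from_euler("y",deg*follow,degrees=True).as_matrix()@R3.T@O0
    return ball+.019*O[:,2]+[0,0,dz],O
def angle():
    "tilt from the scene camera: plane of the tray's clear floor near its right side"
    out=[]
    p,W,K,D,V=frame("scene"); P=W.reshape(-1,3); P=P[np.isfinite(P[:,0])]; l=local(P[:,:2])
    m=(l[:,1]<-.04)&(l[:,1]>-.095)&(l[:,0]>-.08)&(l[:,0]<.09)&(P[:,2]<.3)&(P[:,2]>.02)
    x,z=l[m,0],P[m,2]; k=np.polyfit(x,z,1)
    for _ in range(5):
        e=z-np.polyval(k,x); s=np.abs(e)<.006; k=np.polyfit(x[s],z[s],1)
    print("tilt est %.1f"%-np.degrees(np.arctan(k[0])),s.sum()); return p
E
python3 - <<'E'
from tilt import *
robot.move_gripper(.55)
p,O=pose(0,1,.09); robot.goto(p,O); st("above")
for d in(0,10,20,32): print(d,[robot.ik(*pose(d,f)) for f in(1.,.5)])
angle()
line(pose(0)[0],.1); robot.move_gripper(0); st("grip ball")
for d in(3,6): line(pose(d)[0],.05,pose(d)[1]); st(d)
angle()
E
```

```text
above t67.6 pos [ 0.4672 -0.0063  0.1221] w0.547 ff0.0 F [ 0.9 -0.1  0.4]
0 [array([ 23.5039,  14.2932, -39.2211,   0.    , -36.4858,  63.0961]), array([ 23.5039,  14.2932, -39.2211,   0.    , -36.4858,  63.0961])]
10 [array([ 19.736 ,  16.3493, -26.1484,  -4.677 , -56.8   ,  69.7442]), array([ 21.2767,  13.4367, -30.5545,  -2.6996, -50.5854,  67.1208])]
20 [array([ 16.6657,  20.6852, -13.6588,  -6.9898, -74.6398,  72.9158]), array([ 19.0423,  14.5573, -21.4547,  -4.2551, -63.3078,  69.7797])]
32 [array([ 13.7758,  27.8949,   1.5702,  -9.0306, -94.4569,  74.6044]), array([ 16.5277,  18.0365,  -9.722 ,  -5.5244, -77.3853,  71.9968])]
tilt est -0.2 1098
grip ball t69.2 pos [ 0.466  -0.0054  0.0314] w0.324 ff30.0 F [-3.1 10.1  1.9]
3 t69.6 pos [ 0.4665 -0.0054  0.0457] w0.328 ff30.0 F [-2.7  9.2  1.2]
6 t70.1 pos [ 0.4678 -0.0055  0.0601] w0.324 ff30.0 F [-1.6  7.4  0.8]
tilt est 5.8 1274
```

```bash
python3 - <<'E'
from tilt import *
for d in(10,14,18,22,26,29): line(pose(d)[0],.05,pose(d)[1])
st(29); angle(); line(pose(31.5)[0],.04,pose(31.5)[1]); st(31.5)
p=angle(); cv2.imwrite("pics/s5.png",cv2.resize(p[180:400,180:480],None,fx=2,fy=2)[:,:,::-1])
q,_=robot.grab_frame("side"); cv2.imwrite("pics/d5.png",cv2.resize(q[180:320,260:460],None,fx=3,fy=3)[:,:,::-1])
E
```

```text
29 t73.2 pos [ 0.5017 -0.0075  0.1642] w0.324 ff30.0 F [ 0.3  5.6 -4.1]
tilt est 36.2 797
31.5 t73.7 pos [ 0.5077 -0.0078  0.1744] w0.327 ff30.0 F [-0.7  5.9 -5.8]
tilt est 39.5 722
```

View pics/d5.png

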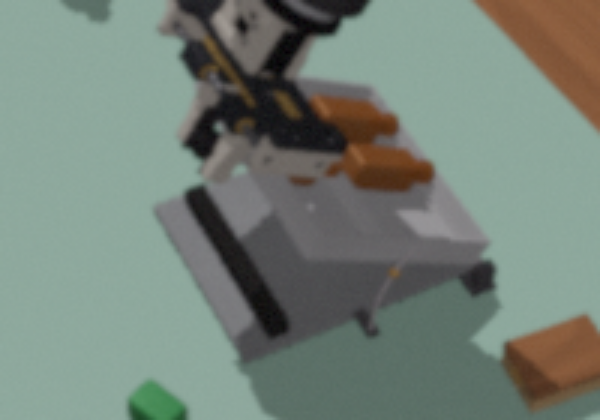

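The side crop shows the tray raised with both long bottles lying in it, the bead at (394,271) by the tray's lower right edge. The depth estimate disagrees with the arm's kinematics, so I cross-check it.

```bash
python3 - <<'E'
from tilt import *
p,O=robot.read_position(),robot.read_tcp_rot(); b=p-.019*O[:,2]; l=local(b[:2])
print("kin tilt",np.degrees(np.arctan2(b[2]-.028,.112-l[0]))-np.degrees(np.arctan2(22,277)),"r",np.hypot(b[2]-.028,.112-l[0]))
for n in("scene","side"):
    q,W,*_=frame(n); P=W.reshape(-1,3); P=P[np.isfinite(P[:,0])]; l=local(P[:,:2]); L=np.column_stack([l,P[:,2]])
    for lo,hi in((-.104,-.09),(-.085,-.04),(-.112,-.104),(.104,.112)):
        A=L[(L[:,1]>lo)&(L[:,1]<hi)&(L[:,0]>-.08)&(L[:,0]<.11)&(L[:,2]>.01)&(L[:,2]<.22)]
        # inlier score for each tilt: distance above the hinge-line floor (2 mm) or rim (27 mm)
        best=[]
        for off,nm in((.002,"floor"),(.027,"rim")):
            s=[(np.sum(np.abs((.112-A[:,0])*-np.sin(np.radians(t))+(A[:,2]-.028)*np.cos(np.radians(t))-off)<.003),t) for t in np.arange(20,45,.5)]
            best.append((nm,*max(s)))
        print(n,lo,len(A),best)
E
```

```text
kin tilt 31.336476061433736 r 0.27744468405102685
scene -0.104 549 [('floor', np.int64(375), np.float64(31.0)), ('rim', np.int64(92), np.float64(23.5))]
scene -0.085 1953 [('floor', np.int64(1326), np.float64(31.0)), ('rim', np.int64(362), np.float64(23.0))]
scene -0.112 270 [('floor', np.int64(63), np.float64(39.0)), ('rim', np.int64(140), np.float64(31.0))]
scene 0.104 535 [('floor', np.int64(120), np.float64(31.0)), ('rim', np.int64(147), np.float64(31.0))]
side -0.104 97 [('floor', np.int64(15), np.float64(38.0)), ('rim', np.int64(17), np.float64(26.5))]
side -0.085 733 [('floor', np.int64(369), np.float64(31.0)), ('rim', np.int64(114), np.float64(22.0))]
side -0.112 512 [('floor', np.int64(106), np.float64(37.5)), ('rim', np.int64(112), np.float64(29.0))]
side 0.104 128 [('floor', np.int64(36), np.float64(42.0)), ('rim', np.int64(42), np.float64(27.5))]
```

The tilt is 31° by kinematics, floor fit and rim fit; the earlier estimate was skewed by the cross and end walls. I hold it there, then lower.

```bash
python3 - <<'E'
from tilt import *
robot.dwell(3.8); st("held")
for d in(28,24,20,16,12,8,5,3,1.5,.5): line(pose(d)[0],.05,pose(d)[1])
st("near level")
for d in(0,-.2,-.4,-.6,-.8,-1.0):
    line(pose(d,0)[0],.02,pose(0)[1]); f=robot.read_force(); print(d,f)
    if f[2]>22: break
st("level"); robot.move_gripper(.55); st("released"); line(pose(0,1,.12)[0],.1)
robot.move_gripper(0)
# press the ball home from above with shut fingers
b=pose(0)[0]; line([b[0],b[1],.072],.1); f0=robot.read_force()[2]; z=.072
while z>.060:
    z-=.001; line([b[0],b[1],z],.02); f=robot.read_force()[2]-f0
    if f>20: break
print("press z",z,f); st(); line([b[0],b[1],.2],.15)
robot.goto([.60,-.03,.36],down(-90)); robot.move_gripper(1.)
p,W,K,D,V=frame("wrist"); cv2.imwrite("pics/w6.png",p[:,:,::-1])
for m,cc,a in blobs(p,*AMB,100):
    P=W[m];P=P[np.isfinite(P[:,0])]; l=local(P[:,:2]); print(cc.round(),"local x",np.percentile(l[:,0],[1,99]),"y",np.percentile(l[:,1],[1,99]),"z",np.percentile(P[:,2],[2,98]))
P=W.reshape(-1,3);l=local(P[:,:2])
for lo,hi in((-.09,-.04),(.02,.033)):
    m=(l[:,1]>lo)&(l[:,1]<hi)&(l[:,0]>-.095)&(l[:,0]<.09)&(np.abs(P[:,2]-.03)<.007); k=np.polyfit(l[m,0],P[m,2],1); print("floor slope deg",-np.degrees(k[0]),"z",k[1],m.sum())
print(robot.read_t())
E
```

```text
held t77.7 pos [ 0.5077 -0.0078  0.1744] w0.322 ff30.0 F [-0.3  5.9 -5.6]
near level t82.2 pos [ 0.4659 -0.0054  0.0332] w0.321 ff30.0 F [ 0.6  9.7 -9.3]
0 [-3.3588 10.4676  0.4762]
-0.2 [-7.6388 11.5256 11.9483]
-0.4 [-10.6892  13.6238  24.2844]
level t83.0 pos [ 0.4661 -0.0054  0.0311] w0.321 ff30.0 F [-10.7  13.6  24.3]
released t83.6 pos [ 0.4652 -0.0069  0.0289] w0.550 ff0.0 F [-0.2 -0.4  0. ]
press z 0.061999999999999986 29.463544167170216
 t89.3 pos [ 0.4659 -0.0067  0.0642] w0.008 ff15.2 F [-10.4   2.4  29.7]
[494.  84.] local x [0.0801 0.1646] y [-0.26   -0.1973] z [0.0245 0.0328]
[265. 132.] local x [-0.0015  0.1001] y [0.0444 0.074 ] z [0.0515 0.0621]
[319. 135.] local x [-0.0014  0.0997] y [-0.0227  0.0076] z [0.0508 0.0621]
[264. 214.] local x [-0.0882 -0.0209] y [0.0443 0.0736] z [0.0504 0.0617]
[314. 216.] local x [-0.0883 -0.0209] y [-0.0222  0.0076] z [0.0492 0.0619]
[553. 242.] local x [-0.1612 -0.0377] y [-0.4579 -0.326 ] z [0.0007 0.0046]
floor slope deg -0.05735854869097952 z 0.02854962979627977 4829
floor slope deg -0.06327004744164091 z 0.028532255175489605 1265
92.7333
```

View pics/w6.png

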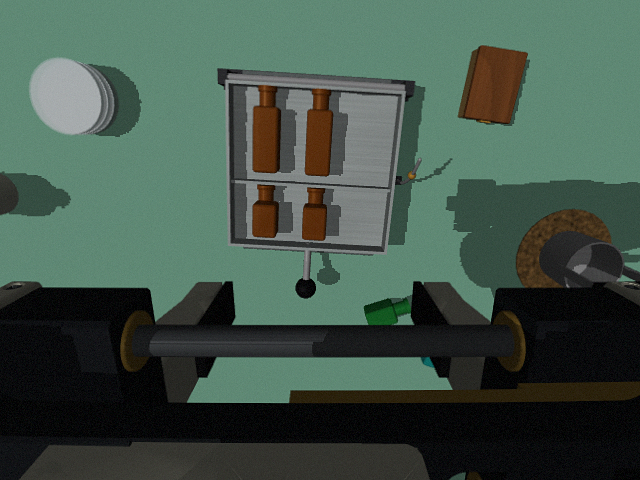

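The tray is level (floor slope about 0°). The longs at (265,132) and (319,135) and the shorts at (264,212) and (315,215) lie flat in their rows with mouths to the hinge. The pot is on the mat at (575,258) and the bystanders have not moved.

```bash
python3 - <<'E'
from rig import robot
print(robot.job_done(), robot.read_t())
E
```

```text
the job is handed in; nothing more can be done
the job is handed in; nothing more can be done
```

The job is handed in: the pot stands on the mat, all four amber bottles present are in their rows with mouths to the hinge, and the tray was held at about 31° for nearly 4 s and brought back level.

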